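Click the four-clip lid of the ice-cream tub shut for the freezer

TASK

The ice-cream tub is going back into the freezer, and its lid is on but the four hinged rim sections still stand up. Press down each of the four with the fingertips until it clicks shut and stays level. Do not lift the tub, lean on it or shove it along the table, and leave the things around it where they are.

Things in the scene. Friction and masses are not known exactly. Their poses are not given: they have to be found in the camera images.
- tub: White ice-cream tub, loose, about 1.1 kg; over the lid 137 mm along its own x, 190 mm along its y, at the foot 98 x 150 mm. Origin: centre of the underside, z up. The white lid is already seated: clear window (77 x 131 mm, top at 96 mm), fixed round corners (top at 94 mm), and on each of its four sides a hinged white rim section whose hooked skirt snaps under a bead on the rim.
- clip_far (a joint): Hinge of the rim section on a long side, +x of the tub. 0 = standing up (24 degrees, edge 12 mm high); grows as it is pressed. The hook rides over the bead from 0.2 rad, snaps under it at about 0.36; clicked shut it rests level at about 0.40; stop at 0.42. Let go before the snap it stays part way up or springs back. Takes 7 to 10 N down at its press point; 15 N is plenty.
- clip_left (a joint): Hinge of the rim section on a short end, +y of the tub. 0 = standing up (24 degrees, edge 12 mm high); grows as it is pressed. The hook rides over the bead from 0.2 rad, snaps under it at about 0.36; clicked shut it rests level at about 0.40; stop at 0.42. Let go before the snap it stays part way up or springs back. Takes 7 to 10 N down at its press point; 15 N is plenty.
- clip_near (a joint): Hinge of the rim section on the opposite long side, -x of the tub. 0 = standing up (24 degrees, edge 12 mm high); grows as it is pressed. The hook rides over the bead from 0.2 rad, snaps under it at about 0.36; clicked shut it rests level at about 0.40; stop at 0.42. Let go before the snap it stays part way up or springs back. Takes 7 to 10 N down at its press point; 15 N is plenty.
- clip_right (a joint): Hinge of the rim section on the other short end, -y of the tub. 0 = standing up (24 degrees, edge 12 mm high); grows as it is pressed. The hook rides over the bead from 0.2 rad, snaps under it at about 0.36; clicked shut it rests level at about 0.40; stop at 0.42. Let go before the snap it stays part way up or springs back. Takes 7 to 10 N down at its press point; 15 N is plenty.
- press_far (a point): Press point of the section on a long side, +x of the tub: middle of its top, 20 mm out from its hinge, 10 mm in from its edge. The section is 106 x 30 mm, hinged at its inner edge, with a 16 mm skirt. Standing up, the point is 105 mm above the table; on the stop 97.5 mm, and 2 mm further out from the tub's middle. The opposite section's point lies straight across.
- press_left (a point): Press point of the section on a short end, +y of the tub: middle of its top, 20 mm out from its hinge, 10 mm in from its edge. The section is 40 x 30 mm, hinged at its inner edge, with a 16 mm skirt. Standing up, the point is 105 mm above the table; on the stop 97.5 mm, and 2 mm further out from the tub's middle. The opposite section's point lies straight across.
- press_near (a point): Press point of the section on the opposite long side, -x of the tub: middle of its top, 20 mm out from its hinge, 10 mm in from its edge. The section is 106 x 30 mm, hinged at its inner edge, with a 16 mm skirt. Standing up, the point is 105 mm above the table; on the stop 97.5 mm, and 2 mm further out from the tub's middle. The opposite section's point lies straight across.
- press_right (a point): Press point of the section on the other short end, -y of the tub: middle of its top, 20 mm out from its hinge, 10 mm in from its edge. The section is 40 x 30 mm, hinged at its inner edge, with a 16 mm skirt. Standing up, the point is 105 mm above the table; on the stop 97.5 mm, and 2 mm further out from the tub's middle. The opposite section's point lies straight across.
- scoop: Green ice-cream scoop lying in front of the tub, 209 x 54 x 40 mm; loose, to be left alone. Origin: centre of its underside.
- teaspoon_b: Steel teaspoon lying by the tub's end, 132 x 28 x 11 mm; loose, to be left alone. Origin: centre of its underside.
- foam_bowl: White foam bowl, 127 mm across, 43 mm high; loose, to be left alone. Origin: centre of its underside.
- jam_jar: Jam jar, 60 mm across, 85 mm high; loose, to be left alone. Origin: centre of its underside.
- shot_glass: Small clear glass, 46 mm across, 57 mm high; loose, to be left alone. Origin: centre of its underside.
Mind the look-alikes: they are no part of the job. There is more than one size of the tub; the job needs the larger.

How it is judged:
At the end, for the whole second after the job is handed in: All four rim sections are clicked shut (each hinge past 0.37 rad, so that its hook is under the bead), and the tub stands flat and at rest on the table within 35 mm of where it started (value of joint each of clip_far, clip_left, clip_near, clip_right above 0.37 rad and height (world z) of tub below 0.006 m and angle between tub's own z axis and vertical below 0.05 rad and distance of tub from where it was at the start of the episode below 0.035 m and linear speed of tub below 0.01 m/s); the robot touches nothing.
It fails at once if the tub is lifted or tipped (height (world z) of tub above 0.015 m or angle between tub's own z axis and vertical above 0.15 rad).
It fails at once if the tub is shoved more than 5 cm along the table (distance of tub from where it was at the start of the episode above 0.05 m).
It fails at once if the tub is leaned on with more than 60 N (contact force between any of the arm, the fingers and tub above 60 N).
It fails at once if a thing standing around is moved by more than 3 cm (distance of any of scoop, teaspoon_b, foam_bowl, jam_jar, shot_glass from where it was at the start of the episode above 0.03 m).
It also fails if it takes over 58 s, if anything falls off the work surface, if the arm or the gripper's body presses on something with over 40 N, if the wrist force passes 120 N, or if a joint passes its speed limit or range.

ROBOT

A 7-joint arm with a two-finger parallel gripper is mounted at the origin on the work surface; the furniture and walls round the work are solid. World frame = base frame: x ahead of the robot, y to its left, z up, the work surface at z = 0. Lengths are in m, angles in rad, forces in N, time in s.
With the tool pointing down it reaches from about 0.425 to 0.925 m from the base axis. Payload 6.8 kg.
Tool frame: the origin (TCP) lies at the very end of the fingers, on their centre line; the grasp point (between the pads) lies 19 mm behind it; z points along the fingers, y is the line along which they close (so a half turn about z gives the same grasp; the last joint's range is limited). The gripper opens to 85 mm and grips with 20 to 120 N. Pads are 22 mm wide; open, the fingers measure 114 mm over their backs; the gripper's body (76 mm by 85 mm) begins 54 mm behind the grasp point. The pads swing forward as they close: fully open they stand 13 mm farther back than shut.
Start: joints at [-1.328, 0.477, 0.022, 1.555, -0.011, 1.109, -0.083], TCP at [0.232, 0.634, 0.231] pointing down, gripper open.
Joint ranges: [-2.96, 2.96], [-0.34, 2.1], [-1.41, 1.46], [0.24, 2.44], [-1.37, 4.51], [0.17, 1.92], [-2.96, 2.96]. Speed limits (rad/s): [2.39, 2.39, 3.14, 3.14, 3.14, 3.14, 3.14].

INTERFACE

Orientations are given as a rotation vector (axis times angle).
In Python, from bench import r gives the robot as it stands.
- The arm moves only by the tool play_rows, never from a script. Its argument "targets" is text: rows parted by semicolons, each of 5 numbers parted by spaces: the closure, from -1 (fully open) to 1 (shut), then the shift along the tool's x, y, z in m, then the turn about the tool's z in rad. In form: gripper dx dy dz spin; .... A call has 1 to 8 rows; each row is the pose to reach, as a shift and turn from the pose commanded when the call began, along the tool's axes at that moment; what a row does not reach only later rows make up. A row lasts 1/12 s, in which the tool goes at most 41.7 mm and 7.16 degrees, less where a joint would pass 70% of its speed; a pose out of reach is approached as far as the arm can. A call with a gripper value outside its range is refused whole. The fingers move at their own pace and stop on an object; "squeeze" is the grip in N (left out, the last holds). Time passes only in rows, so rows that repeat a pose let the fingers close. It gives the time, the measured TCP pose, the force, the opening and the grip force at its end, in the units of the state.
- r.get_obs(): the state, without advancing time (a new reading comes with each control period).
- r.grab_frame(name): name is "scene" or "top" or "wrist"; returns the picture (384x512x3 uint8, red, green, blue); there is no depth.
- r.camera_info(name): a dict with "fov_y" (degrees; the focal length in pixels is half the picture's height over the tangent of half this angle, whatever the lens; pixels are square), "cx", "cy" (the principal point, pixels), "k1" (the pictures are not rectified: a ray, as slopes to the right and down, at radius r is drawn at 1 + k1 r^2 times it, then the intrinsics apply), "position" and "rotation" of the camera in the world. Camera axes: x right, y down, z forward; pixel columns grow to the right and rows downward; lengths in m; the calibration is good to about 2 mm. A picture is of the moment at which its call begins: read the wrist's pose just before it. camera_info takes no time and is no camera call; for the wrist camera it gives the pose at the moment of the call.
- r.hand_in(): hands the job in; it is judged then, once.
The state is a dict: "clock": time; "joints": joint angles; "qvel": joint speeds; "tau": joint torques, N m; "tcp_pos": TCP position; "orientation": TCP orientation; "contact_force": force on the tool from outside, world axes, zero at the start; "moment": the same for the moment, N m; "grip_width": finger opening in m; "gripper_force": force on a finger pad.
Only numpy, scipy, OpenCV 4.12 (cv2) and the standard library are available. Lean on these libraries where they do the work, as an engineer would, in place of code of your own. Each camera call takes 0.05 s, during which the arm holds its last target. There are 200 camera calls.

## Working session

There is one attempt and no reset: what is moved stays moved. The work goes in short steps, Python scripts to look and compute and a tool call to move; the robot and the scene stay as the last step left them, time stands still between calls to the robot, and variables do not carry over. Pictures are saved under pics/ and viewed, at most 10 in all, crops included, and the job is handed in when it is done.

Besides the shell and the picture viewer there is one more tool, called after "Call:" as name(argument=value, ...), one argument or row to a line, values as JSON. play_rows: Moves the arm, as the interface text tells. Its arguments: {"type":"object","properties":{"targets":{"type":"string"},"squeeze":{"type":"number"}},"required":["targets"]}

```bash
mkdir -p pics; python3 - <<'E'
from bench import r
import cv2,numpy as np
for n in("top","scene"):
    cv2.imwrite(f"pics/{n}1.png",cv2.resize(r.grab_frame(n)[:,:,::-1],(800,600)))
    i=r.camera_info(n);print(n,i)
o=r.get_obs();print(o)
E
```

```text
top {'fov_y': 45.45281848787472, 'cx': 264.621094089489, 'cy': 191.83654917826192, 'k1': -0.10607711963636136, 'position': array([ 0.19224549, -0.11874532,  1.40105921]), 'rotation': array([-2.09825566,  2.12234748, -0.23402997])}
scene {'fov_y': 49.20040993011733, 'cx': 249.048695997535, 'cy': 193.10907273361838, 'k1': -0.0979152875392561, 'position': array([-0.140898  , -1.09517419,  0.59880827]), 'rotation': array([-1.91253078,  0.59180061, -0.34860542])}
{'clock': 0.1, 'joints': array([-1.32814876,  0.47774182,  0.02234065,  1.55636876, -0.01150352,
        1.10931914, -0.08309846]), 'qvel': array([ 1.10888325e-03, -3.65789899e-03, -1.86886533e-04, -4.00770686e-03,
       -9.93610878e-05,  5.90935662e-04,  1.52186280e-03]), 'tau': array([ 4.62753349e-03, -5.97756958e+01,  1.61390204e+00, -2.81957710e+01,
        1.29130011e-02,  4.89252867e-03, -3.79998539e-05]), 'tcp_pos': array([0.23175022, 0.63338172, 0.23039973]), 'orientation': array([-5.48068514e-01, -3.09323478e+00,  2.66970982e-03]), 'contact_force': array([-0.47330346, -0.19843365,  0.01666322]), 'moment': array([-0.01392017,  0.04125623, -0.04250005]), 'gripper_force': 0.0, 'grip_width': 0.08555198767745716}
```

View pics/top1.png

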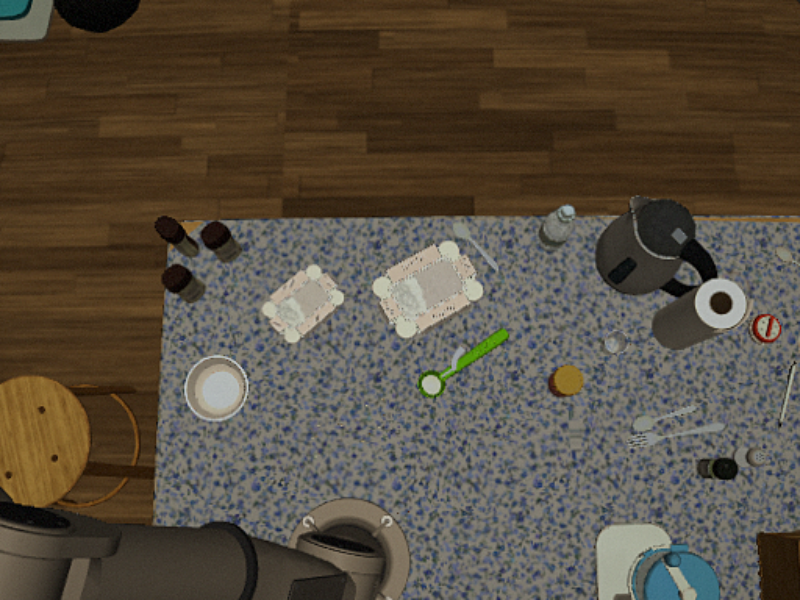

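View pics/scene1.png

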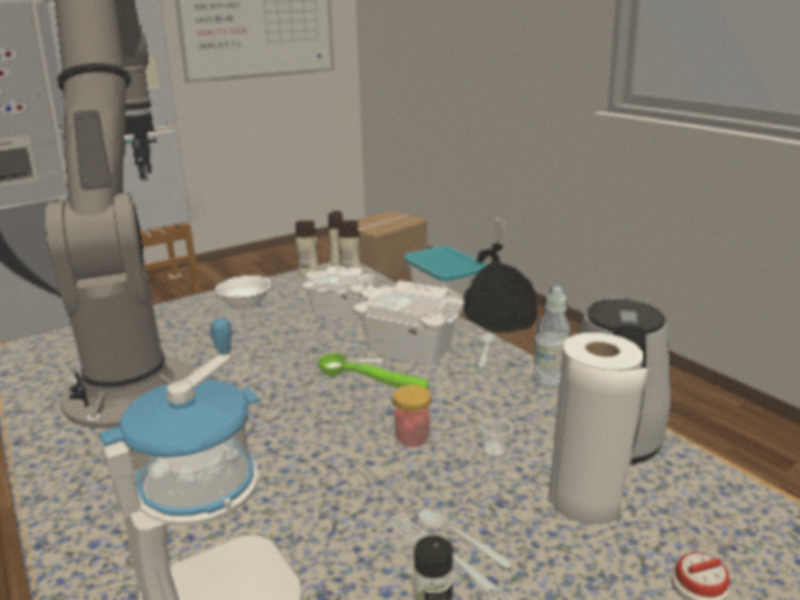

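The top view (800x600) shows two tub look-alikes. The small one is at (303,303) and the larger one at (428,288), with the teaspoon at (475,245) and the green scoop at (462,362). I choose the larger and will check it in a crop.

```bash
cat > h.py <<'E'
import numpy as np,cv2
from scipy.spatial.transform import Rotation as R
def px2w(i,uv,z,shape=(384,512)):
    f=shape[0]/2/np.tan(np.radians(i["fov_y"])/2)
    d=(np.atleast_2d(uv)-[i["cx"],i["cy"]])/f
    s=d.copy()
    for _ in range(20): s=d/(1+i["k1"]*(s**2).sum(1,keepdims=True))
    v=R.from_rotvec(i["rotation"]).apply(np.c_[s,np.ones(len(s))])
    p=np.array(i["position"]); return p+v*((z-p[2])/v[:,2:])
def w2px(i,P,shape=(384,512)):
    f=shape[0]/2/np.tan(np.radians(i["fov_y"])/2)
    c=R.from_rotvec(i["rotation"]).inv().apply(np.atleast_2d(P)-i["position"]);s=c[:,:2]/c[:,2:]
    return s*(1+i["k1"]*(s**2).sum(1,keepdims=True))*f+[i["cx"],i["cy"]]
E
python3 - <<'E'
from bench import r
import cv2
im=r.grab_frame("top")[:,:,::-1]
cv2.imwrite("pics/c1.png",cv2.resize(im[140:230,225:335],None,fx=7,fy=6.6666,interpolation=cv2.INTER_CUBIC) if 0 else cv2.resize(im[145:225,225:325],None,fx=7,fy=7,interpolation=cv2.INTER_CUBIC))
E
```

```text
(no output)
```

View pics/c1.png

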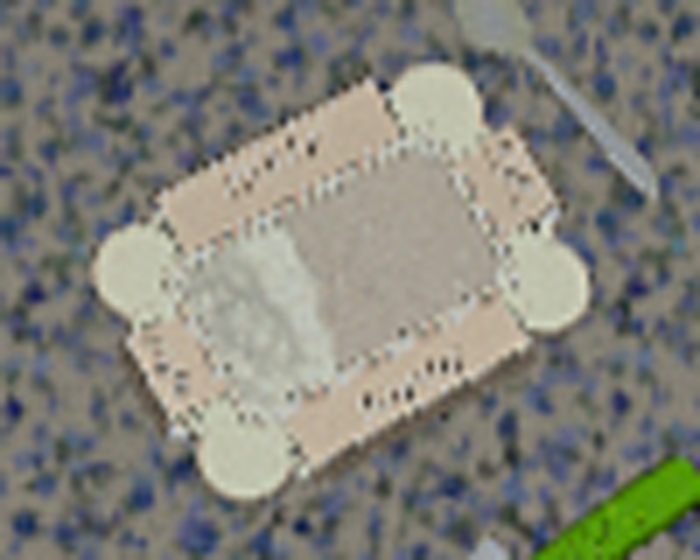

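The crop shows the larger tub. Its corner disc centres are at (136,272), (437,107), (545,280) and (245,452), and all four sections are up.

```bash
python3 - <<'E'
from bench import r
from h import *
i=r.camera_info("top")
c=(np.array([[136,272],[437,107],[545,280],[245,452]])+.5)/7-.5+[225,145]
P=px2w(i,c,.094);print(P);m=P.mean(0);print("centre",m)
for a,b in((0,1),(3,2),(1,2),(0,3)): d=P[b]-P[a];print(np.linalg.norm(d),np.degrees(np.arctan2(d[1],d[0])))
print("angle err check", R.from_rotvec(r.get_obs()['orientation']).as_matrix())
print(np.hypot(*m[:2]))
E
```

```text
[[ 0.50378773 -0.06785981  0.094     ]
 [ 0.57429681 -0.19553868  0.094     ]
 [ 0.49850056 -0.23910273  0.094     ]
 [ 0.42678202 -0.11276018  0.094     ]]
centre [ 0.50084178 -0.15381535  0.094     ]
0.14585411190832676 -61.09086764918925
0.14527900353831052 -60.418523160842696
0.08742366232381808 -150.1117752343843
0.08913990040079253 -149.75446430940542
angle err check [[-9.39106139e-01  3.43626979e-01 -3.98651443e-04]
 [ 3.43627197e-01  9.39105145e-01 -1.36975221e-03]
 [-9.63081923e-05 -1.42333018e-03 -9.99998982e-01]]
0.5239290528174456
```

Call:
play_rows(
  targets="1 -0.225 -0.237 0 0.7;1 -0.225 -0.237 0 0.7;1 -0.225 -0.237 0 0.7;1 -0.225 -0.237 0 0.7;1 -0.225 -0.237 0 0.7;1 -0.225 -0.237 0 0.7;1 -0.225 -0.237 0 0.7;1 -0.225 -0.237 0 0.7",
  squeeze=20,
)

```text
clock: 0.82
tcp_pos: [0.3625, 0.3309, 0.2312]
orientation: [1.578, 2.716, -0.001]
contact_force: [-0.0, -0.3, 0.1]
grip_width: -0.0002
gripper_force: 0.0
```

Call:
play_rows(
  targets="1 -0.489 -0.12 -0.08 0;1 -0.489 -0.12 -0.08 0;1 -0.489 -0.12 -0.08 0;1 -0.489 -0.12 -0.08 0;1 -0.489 -0.12 -0.08 0;1 -0.489 -0.12 -0.08 0;1 -0.489 -0.12 -0.08 0;1 -0.489 -0.12 -0.08 0",
)

```text
clock: 1.48
tcp_pos: [0.4524, 0.0155, 0.284]
orientation: [-1.576, -2.718, -0.001]
contact_force: [1.3, 0.6, 0.7]
grip_width: -0.0001
gripper_force: 0.0
```

```bash
python3 - <<'E'
from bench import r
from h import *
i=r.camera_info("wrist");o=r.get_obs();print(i,o['tcp_pos'],o['joints'],o['orientation'])
print("centre px if here",w2px(i,[.5008,-.1538,.094]))
E
```

```text
{'fov_y': 63.342180454411356, 'cx': 250.84701110040476, 'cy': 193.50164592403866, 'k1': -0.04907896129287067, 'position': array([0.41053064, 0.08925567, 0.42710033]), 'rotation': array([2.72537179, 0.72480102, 0.12142004])} [0.45243125 0.01547155 0.28402397] [-0.71065862  0.03090724  0.561497    2.02444015 -0.01928289  1.09072258
  0.37958612] [-1.57553561e+00 -2.71779773e+00 -1.13051197e-03]
centre px if here [[217.76138325 297.62053301]]
```

```bash
python3 - <<'E'
from bench import r
from h import *
i=r.camera_info("wrist");im=r.grab_frame("wrist")[:,:,::-1]
np.save("w1.npy",im);import pickle;pickle.dump(i,open("w1.pkl","wb"))
cv2.imwrite("pics/w1.png",cv2.resize(im[184:384,90:340],None,fx=3,fy=3,interpolation=cv2.INTER_CUBIC))
E
```

```text
(no output)
```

View pics/w1.png

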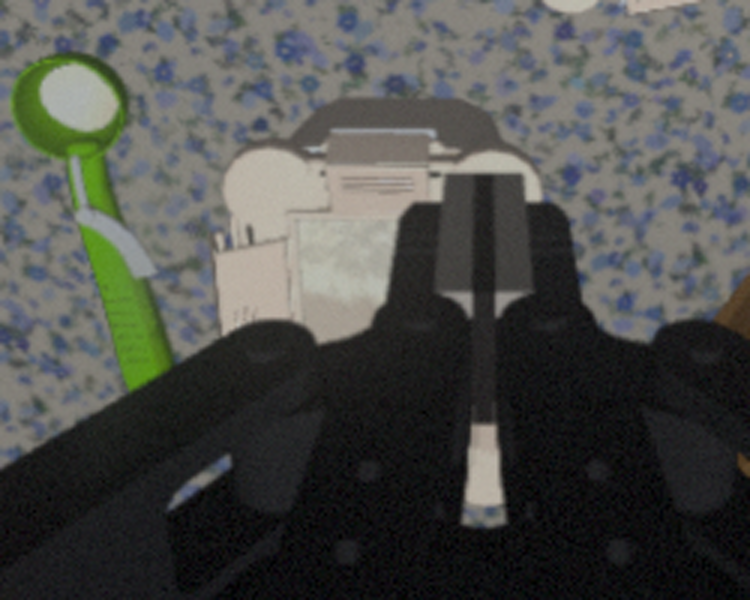

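The wrist crop shows the +y section spanning x 330–428 with its hinge line at y≈213 and its raised edge at y≈163. The near-left corner disc is at about (266,188). I'll compare these with the top-view fix.

```bash
python3 - <<'E'
from h import *
import pickle
i=pickle.load(open("w1.pkl","rb"))
cv=lambda c:(np.array(c)+.5)/3-.5+[90,184]
C=np.array([.5008,-.1538]);a=np.radians(29.6);X=np.array([np.cos(a),np.sin(a)]);Y=np.array([-X[1],X[0]])
for n,c,z in(("disc",[266,188],.094),("edgeL",[330,163],.1075),("edgeR",[428,165],.1075),("hingeL",[330,213],.0955)):
    p=px2w(i,cv([c]),z)[0,:2]-C;print(n,p@X,p@Y)
for p,z in(((20,93),.1075),((-20,93),.1075),((-43.5,72.5),.094),((-20,65.5),.0955)):
    q=np.r_[C+(p[0]*X+p[1]*Y)/1000,z];print(p,(w2px(i,q)[0]-[90,184])*3)
E
```

```text
disc -0.045154753548259284 0.07410693149841815
edgeL -0.016300888476533403 0.09237889263018677
edgeR 0.021086580415329056 0.09171044185906212
hingeL -0.019657700043858906 0.06372824124605232
(20, 93) [424.09068344 160.95187805]
(-20, 93) [319.23661148 160.48718246]
(-43.5, 72.5) [269.39087684 190.57243951]
(-20, 65.5) [327.92116333 208.13377018]
```

Call:
play_rows(
  targets="1 -0.0866 -0.0415 0.06 0;1 -0.0866 -0.0415 0.1 0;1 -0.0866 -0.0415 0.159 0;1 -0.0866 -0.0415 0.159 0;1 -0.0866 -0.0415 0.159 0;1 -0.0866 -0.0415 0.159 0;1 -0.0866 -0.0415 0.159 0",
)

```text
clock: 2.12
tcp_pos: [0.4586, -0.0784, 0.1239]
orientation: [-1.576, -2.714, 0.004]
contact_force: [-0.2, -0.5, 0.4]
grip_width: -0.0002
gripper_force: 0.0
```

Call:
play_rows(
  targets="1 -0.002 -0.0005 0.01 0;1 -0.002 -0.0005 0.015 0;1 -0.002 -0.0005 0.019 0;1 -0.002 -0.0005 0.022 0;1 -0.002 -0.0005 0.024 0;1 -0.002 -0.0005 0.024 0",
)

```text
clock: 2.62
tcp_pos: [0.4605, -0.0789, 0.1009]
orientation: [-1.574, -2.719, -0.003]
contact_force: [-0.6, 1.7, 1.5]
grip_width: -0.0001
gripper_force: 1.1
```

Call:
play_rows(
  targets="1 0 0 0.002 0;1 0 0 0.004 0;1 0 0 0.005 0;1 0 0 0.005 0",
)

```text
clock: 2.95
tcp_pos: [0.4608, -0.0795, 0.0969]
orientation: [-1.575, -2.718, -0.003]
contact_force: [-5.8, 4.8, 20.0]
grip_width: -0.0
gripper_force: 10.1
```

Call:
play_rows(
  targets="1 0 0 -0.015 0;1 0 0 -0.032 0;1 -0.03 -0.02 -0.032 0;1 -0.0844 -0.0594 -0.03 0;1 -0.0844 -0.0594 -0.03 0;1 -0.0844 -0.0594 -0.028 0;1 -0.0844 -0.0594 -0.028 0",
)

```text
clock: 3.53
tcp_pos: [0.4499, -0.1846, 0.1235]
orientation: [1.581, 2.715, -0.001]
contact_force: [-0.8, 1.2, 0.4]
grip_width: 0.0002
gripper_force: 0.0
```

```bash
python3 - <<'E'
from bench import r
from h import *
i=r.camera_info("wrist");im=r.grab_frame("wrist")[:,:,::-1]
cv2.imwrite("pics/w2.png",cv2.resize(im,(800,600),interpolation=cv2.INTER_CUBIC))
E
```

```text
(no output)
```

View pics/w2.png

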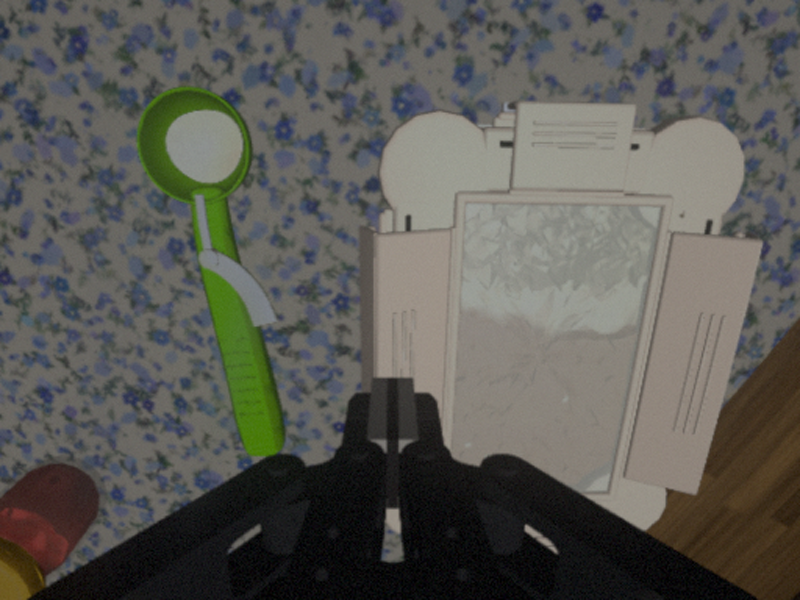

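The left section now lies level and has the lid's shade, while the near and far sections are still up. The tip is over the near section at about (390,385).

Call:
play_rows(
  targets="1 0.002 0.002 0.01 0;1 0.002 0.002 0.015 0;1 0.002 0.002 0.019 0;1 0.002 0.002 0.022 0;1 0.002 0.002 0.024 0;1 0.002 0.002 0.026 0;1 0.002 0.002 0.0265 0;1 0.002 0.002 0.0265 0",
)

```text
clock: 4.25
tcp_pos: [0.4507, -0.1795, 0.097]
orientation: [-1.574, -2.717, -0.001]
contact_force: [-2.9, 1.6, 8.0]
grip_width: 0.0001
gripper_force: 3.9
```

Call:
play_rows(
  targets="1 0 0 0.0007 0;1 0 0 0.0012 0;1 0 0 0.0012 0",
)

```text
clock: 4.5
tcp_pos: [0.4507, -0.1795, 0.0966]
orientation: [-1.574, -2.716, -0.002]
contact_force: [-7.5, 2.8, 20.9]
grip_width: -0.0002
gripper_force: 10.2
```

Call:
play_rows(
  targets="1 0 0 -0.015 0;1 0 0 -0.032 0;1 -0.03 0.02 -0.032 0;1 -0.0869 0.0562 -0.03 0;1 -0.0869 0.0562 -0.03 0;1 -0.0869 0.0562 -0.028 0;1 -0.0869 0.0562 -0.028 0;1 -0.0869 0.0562 -0.028 0",
)

```text
clock: 5.17
tcp_pos: [0.5422, -0.2272, 0.123]
orientation: [-1.575, -2.716, 0.001]
contact_force: [-0.4, 0.0, -0.6]
grip_width: -0.0002
gripper_force: 0.0
```

```bash
python3 - <<'E'
from bench import r
from h import *
im=r.grab_frame("wrist")[:,:,::-1]
cv2.imwrite("pics/w3.png",cv2.resize(im,(800,600),interpolation=cv2.INTER_CUBIC))
E
```

```text
(no output)
```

View pics/w3.png

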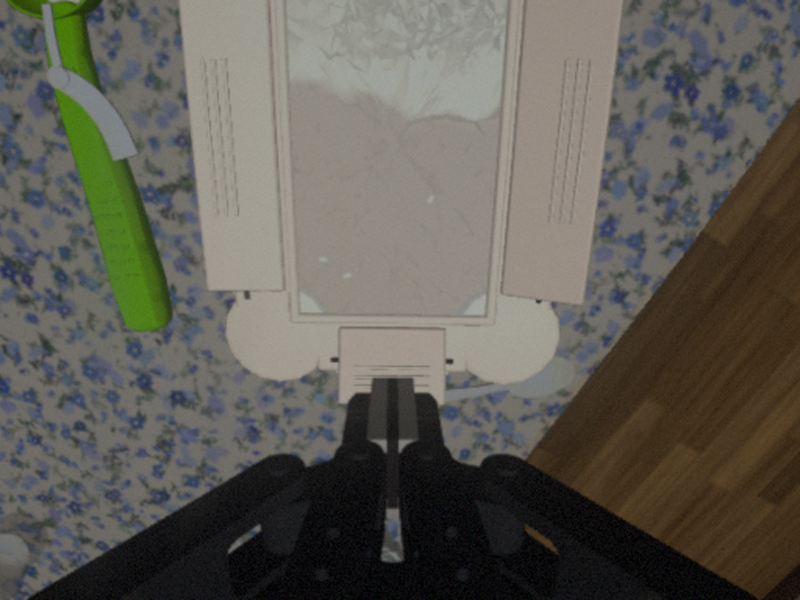

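The near section is now level and shaded like the lid. The tip is centred over the right section at (391,385).

Call:
play_rows(
  targets="1 0 0 0.01 0;1 0 0 0.015 0;1 0 0 0.019 0;1 0 0 0.022 0;1 0 0 0.024 0;1 0 0 0.026 0;1 0 0 0.0268 0;1 0 0 0.0268 0",
)

```text
clock: 5.88
tcp_pos: [0.5432, -0.2282, 0.0974]
orientation: [1.576, 2.717, -0.0]
contact_force: [-1.3, -0.8, 3.6]
grip_width: -0.0002
gripper_force: 2.2
```

Call:
play_rows(
  targets="1 0 0 0.0007 0;1 0 0 0.0014 0;1 0 0 0.0014 0;1 0 0 0.0014 0",
)

```text
clock: 6.22
tcp_pos: [0.5433, -0.2283, 0.0971]
orientation: [1.576, 2.717, 0.001]
contact_force: [-4.0, 0.5, 14.3]
grip_width: -0.0002
gripper_force: 7.2
```

Call:
play_rows(
  targets="1 0 0 0.0005 0;1 0 0 0.0005 0;1 0 0 -0.015 0;1 0 0 -0.032 0;1 0.03 0.02 -0.032 0;1 0.0858 0.0573 -0.03 0;1 0.0858 0.0573 -0.03 0;1 0.0858 0.0573 -0.028 0",
)

```text
clock: 6.88
tcp_pos: [0.5511, -0.117, 0.1229]
orientation: [-1.562, -2.722, -0.005]
contact_force: [0.2, 0.2, 0.3]
grip_width: 0.0002
gripper_force: 0.0
```

Call:
play_rows(
  targets="1 0 0 0.005 0;1 0 0 0.011 0;1 0 0 0.016 0;1 0 0 0.02 0;1 0 0 0.023 0;1 0 0 0.025 0;1 0 0 0.026 0;1 0 0 0.0265 0",
)

```text
clock: 7.55
tcp_pos: [0.5509, -0.1258, 0.0976]
orientation: [1.577, 2.716, 0.0]
contact_force: [-0.8, 0.4, 9.3]
grip_width: 0.0002
gripper_force: 4.4
```

Call:
play_rows(
  targets="1 0 0 0.0008 0;1 0 0 0.0014 0;1 0 0 0.0014 0;1 0 0 0.0014 0",
)

```text
clock: 7.88
tcp_pos: [0.5509, -0.1257, 0.0973]
orientation: [1.577, 2.716, 0.002]
contact_force: [-3.0, 1.2, 16.5]
grip_width: -0.0003
gripper_force: 8.1
```

Call:
play_rows(
  targets="1 0 0 0.0005 0;1 0 0 0.0005 0;1 0 0 -0.03 0;1 0 0 -0.07 0;1 -0.06 -0.03 -0.1 0;1 -0.13 -0.0575 -0.13 0;1 -0.13 -0.0575 -0.13 0;1 -0.13 -0.0575 -0.13 0",
)

```text
clock: 8.55
tcp_pos: [0.5643, -0.2707, 0.2275]
orientation: [1.579, 2.714, -0.002]
contact_force: [0.4, -0.4, 0.2]
grip_width: 0.0002
gripper_force: 0.0
```

Call:
play_rows(
  targets="1 -0.01 0 0 0;1 -0.01 0 0 0;1 -0.01 0 0 0;1 -0.01 0 0 0",
)

```text
clock: 8.88
tcp_pos: [0.5696, -0.273, 0.2244]
orientation: [-1.572, -2.717, -0.001]
contact_force: [0.3, -0.3, -0.5]
grip_width: 0.0002
gripper_force: 0.0
```

```bash
python3 - <<'E'
from bench import r
from h import *
i=r.camera_info("wrist");im=r.grab_frame("wrist")[:,:,::-1]
import pickle;pickle.dump(i,open("w4.pkl","wb"))
cv2.imwrite("pics/w4.png",cv2.resize(im,(800,600),interpolation=cv2.INTER_CUBIC))
print(r.get_obs()['contact_force'])
E
```

```text
[ 0.34207844  0.96662035 -0.91752229]
```

View pics/w4.png

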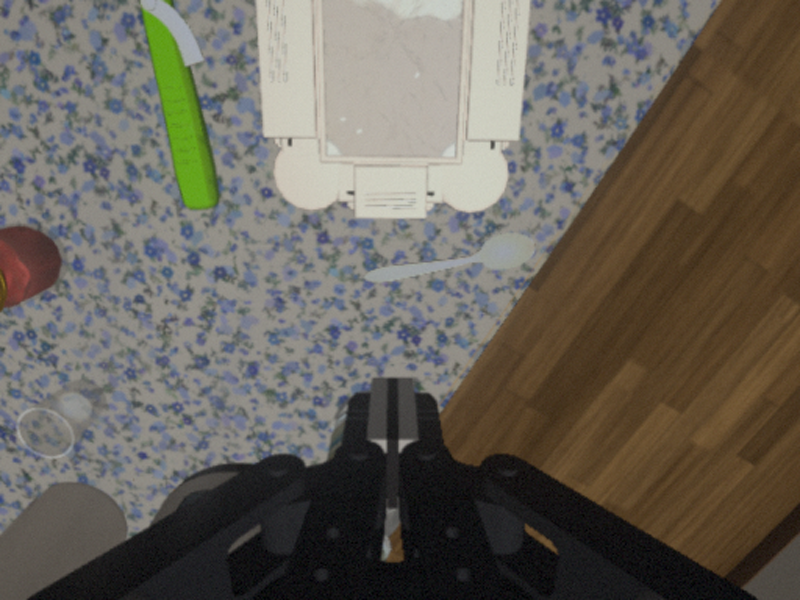

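The near, far and right sections are all level and lid-white. I'll check the left one and the whole tub from the top camera.

```bash
python3 - <<'E'
from bench import r
from h import *
im=r.grab_frame("top")[:,:,::-1]
cv2.imwrite("pics/c2.png",cv2.resize(im[145:225,225:325],None,fx=7,fy=7,interpolation=cv2.INTER_CUBIC))
E
```

```text
(no output)
```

View pics/c2.png

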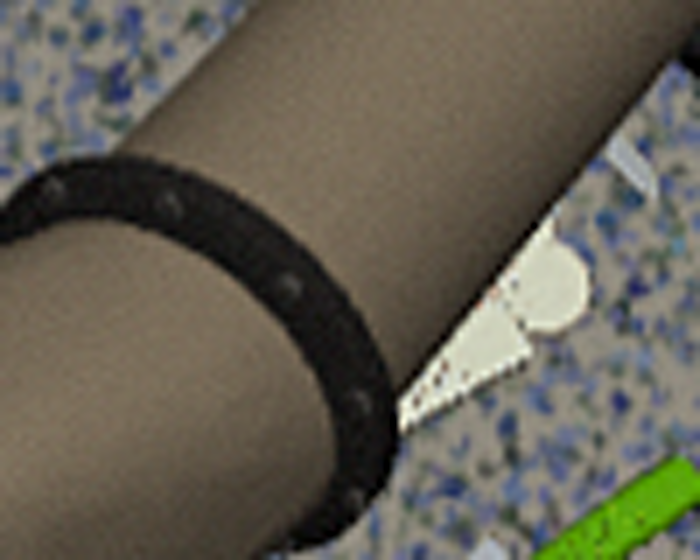

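The arm hides most of the tub. The tub's visible corner disc hasn't moved (545,285). I'll swing the arm off to the left at this height.

Call:
play_rows(
  targets="1 0.3 0 -0.05 0;1 0.3 0 -0.05 0;1 0.3 0 -0.05 0;1 0.3 0 -0.05 0;1 0.3 0 -0.05 0;1 0.3 0 -0.05 0;1 0.3 0 -0.05 0;1 0.3 0 -0.05 0",
)

```text
clock: 9.65
tcp_pos: [0.4179, -0.009, 0.276]
orientation: [-1.564, -2.722, -0.003]
contact_force: [0.2, -0.7, -0.7]
grip_width: -0.0003
gripper_force: 0.0
```

Call:
play_rows(
  targets="1 0.15 0 0 0;1 0.15 0 0 0;1 0.15 0 0 0;1 0.15 0 0 0;1 0.15 0 0 0;1 0.15 0 0 0",
)

```text
clock: 10.15
tcp_pos: [0.3452, 0.117, 0.2756]
orientation: [1.569, 2.722, -0.0]
contact_force: [-0.2, -0.4, 0.4]
grip_width: 0.0002
gripper_force: 0.0
```

```bash
python3 - <<'E'
from bench import r
from h import *
im=r.grab_frame("top")[:,:,::-1]
cv2.imwrite("pics/c3.png",cv2.resize(im[145:225,225:325],None,fx=7,fy=7,interpolation=cv2.INTER_CUBIC))
print(r.get_obs()['clock'])
E
```

```text
10.2
```

View pics/c3.png

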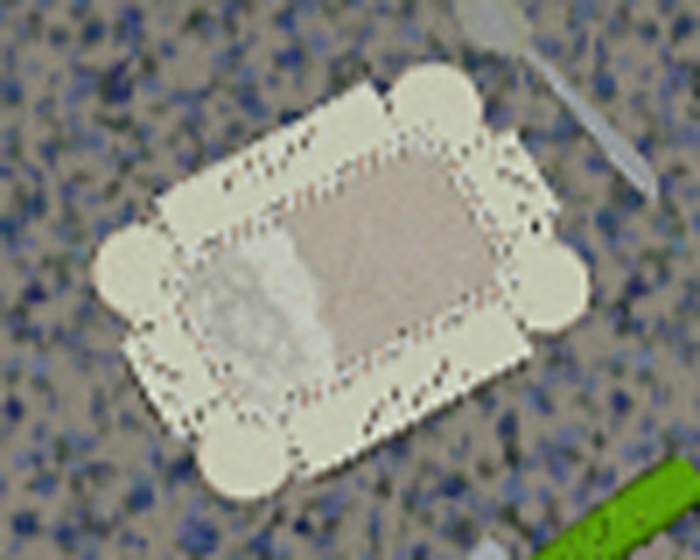

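All four sections are now lid-white and level. The discs are still at (136,272), (437,107), (545,283) and (245,455), so the tub hasn't moved.

```bash
python3 -c "
from bench import r
print(r.hand_in())"
```

```text
the job is handed in; nothing more can be done
None
```

All four rim sections were pressed to their stops and lie level in the final top view; the tub hasn't visibly moved and the job is handed in, though the hand-in returned no verdict.

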